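# Push the board stand into the inspection corner

## Task

Using only your fingers as pushers, slide the circuit-board stand along the desk into the aluminium corner stop in front of the inspection camera, so that the long side of its base is flush against the long bar and its end is up against the short bar. Push on the base or stand and keep off the circuit board itself; do not lift or tip the stand, leave all the other things on the desk where they are, and finish with your fingers clear.

Things in the scene. Friction and masses are not known exactly. Their poses are not given: they have to be found in the camera images.
- stand: Loose weighted board stand, 0.5 to 0.9 kg, 100 mm tall. Grey slab base 90 (own x) x 150 (own y) x 24 mm tall, upright sides; origin = centre of underside. Post and clip stand 20 mm to own +x of the centre. Slides when pushed low on the base, stops when the push stops. Own +x faces the long bar and camera, turned up to 20 degrees at the start.
- board: Green circuit board upright in the clip, rigid with the stand: 3 (own x) x 60 (own y) x 52 mm tall; origin = middle of its lower edge, 48 mm above the desk, 20 mm to +x of the stand's origin; same axes as the stand.
- corner: Fixed aluminium corner stop, two bars 18 mm wide, 16 tall. Origin = inner corner at desk height, z up. Long bar: inner face is the plane own x = 0, runs along -y to -300 mm, its body on the +x side. Short bar: inner face is own y = 0, runs along -x to -70 mm, its body on the +y side. The stand starts on the open side (-x, -y) and, seated, has its origin at x -45, y -75 mm.
- camera (a point): Front of the lens of the fixed black inspection camera behind the long bar, 78 mm above the desk, looking along the corner's -x. Camera, post and foot fill x 80 to 145, y -50 to -100 mm in the corner's frame, 96 mm tall; a 4 mm strip joins the foot to the long bar.
- fuse_jar: Bystander, loose, in mm: squat amber glass jar with steel cap, 60 across, 52 tall; origin under its centre.
- hex_keys: Bystander, loose, in mm: flat red plastic case with steel hex keys on top, 98 x 50, 20 tall; origin centre of underside, long way = own x.
- solder_spool: Bystander, loose, in mm: spool standing on its flange, 56 across, 40 tall; origin under its centre.
- logic_probe: Bystander, loose, in mm: yellow bar-shaped probe lying flat, 178 long (own x from -80 to +98), 20 wide, 16 tall; tip towards own +x.
- multimeter: Bystander, loose, in mm: grey hand multimeter lying on its back, 140 (own x) x 72, about 38 tall; origin centre of underside.
- screwdriver: Bystander, loose, in mm: screwdriver lying along its own x, 160 long, about 30 thick at most.
There are look-alikes about, which are no part of the job. Leave any orange or red look-alike of the stand alone.

How it is judged:
At the end, for the whole second after the job is handed in: The stand rests flat on the desk in the corner: the centre of its base within 4 mm of its seated place from the long bar and from the short bar, its long side parallel to the long bar within 0.04 rad (2.3 degrees), upright and at rest (x of stand in the frame of corner between -0.049 and -0.041 m and y of stand in the frame of corner between -0.079 and -0.071 m and angle between the y axis of stand and the y axis of corner, either way round below 0.04 rad and angle between stand's own z axis and vertical below 0.03 rad and height (world z) of stand below 0.004 m and linear speed of stand below 0.01 m/s); the robot touches nothing.
It fails at once if the stand is lifted (6 mm off the desk) (height (world z) of stand above 0.006 m).
It fails at once if the stand is tipped (more than 0.1 rad) (angle between stand's own z axis and vertical above 0.1 rad).
It fails at once if the robot presses on the circuit board (over 1 N) (contact force between any of the fingers, the arm and board above 1 N).
It fails at once if one of the other things is moved more than 15 mm (distance of any of fuse_jar, hex_keys, solder_spool, logic_probe, multimeter, screwdriver from where it was at the start of the episode above 0.015 m).
It also fails if it takes over 54 s, if anything falls off the work surface, if the arm or the gripper's body presses on something with over 40 N, if the wrist force passes 120 N, or if a joint passes its speed limit or range.

## Robot

A 6-joint arm with a two-finger parallel gripper is mounted at the origin on the work surface. World frame = base frame: x ahead of the robot, y to its left, z up, the work surface at z = 0. Lengths are in m, angles in rad, forces in N, time in s.
With the tool pointing down it reaches from about 0.35 to 0.775 m from the base axis. Payload 5.5 kg.
Tool frame: the origin (TCP) lies on the centre line of the jaws, within the pads' length; the fingertips stand 11 mm ahead of it and the grasp point (between the pads) lies 8 mm behind it; z points along the fingers, y is the line along which they close (so a half turn about z gives the same grasp; the last joint's range is limited). The gripper opens to 85 mm and grips with 20 to 120 N. Pads are 22 mm wide; open, the fingers measure 114 mm over their backs; the gripper's body (76 mm by 85 mm) begins 54 mm behind the grasp point. The pads swing forward as they close: fully open they stand 13 mm farther back than shut.
Start: joints at [-1.426, 0.313, 0.046, 1.304, 0, 1.431], TCP at [0.162, -0.552, 0.221] pointing down, gripper open.
Joint ranges: [-2.76, 2.76], [-0.86, 1.69], [-1.03, 1.26], [-2.2, 2.34], [-1.47, 1.5], [-3.14, 3.14]. Speed limits (rad/s): [2.57, 2.57, 3.14, 3.14, 3.14, 3.14].

## Interface

Orientations are given as a unit quaternion [w, x, y, z].
In Python, from workcell import env, viewer, order, models gives the robot as it stands.
- The arm moves only by the tool drive_tool, never from a script. Its argument "series" is a list that holds one entry, the list of rows, each a list of 6 numbers: the shift along the tool's x, y, z each as a share of 120 mm, from -1 to 1, then the turn, a rotation vector about the tool's x, y, z each as a share of 180 degrees, from -1 to 1. A call has 1 to 20 rows; each row shifts and turns the commanded pose from where the row before left it, along the tool's axes as they then stand; what a row does not reach is not made up. A row lasts 1/8 s, in which the tool goes at most 62.5 mm and 10.7 degrees, less where a joint would pass 70% of its speed; a pose out of reach is approached as far as the arm can. A call with a number of a shift or a turn outside -1 to 1 is refused whole. A call with a gripper value outside its range is refused whole. "jaw" is the opening, from -1 (shut) to 1 (fully open), set as the call begins (left out, the last holds). The fingers move at their own pace and stop on an object; "grip_force" is the grip in N (left out, the last holds). Time passes only in rows, so rows that do not move let the fingers close. It gives the time, the measured TCP pose, the force, the opening and the grip force at its end, in the units of the state.
- env.get_state(): the state, without advancing time (a new reading comes with each control period).
- viewer.read_camera(name): name is "scene" or "side" or "wrist"; returns the picture (400x640x3 uint8, red, green, blue); there is no depth.
- viewer.camera_info(name): a dict with "intrinsics" (3x3 intrinsics, pixels), "R" (3x3) and "t" (3): a world point X has camera coordinates R X + t; the wrist camera has in their place "T_tool_cam" (4x4, takes a point from camera to tool coordinates, whose origin is the TCP and whose axes are the flange's). Camera axes: x right, y down, z forward; pixel columns grow to the right and rows downward; lengths in m; the calibration is good to about 2 mm. A picture is of the moment at which its call begins: read the wrist's pose just before it. camera_info takes no time and is no camera call.
- order.hand_in(): hands the job in; it is judged then, once.
Trained networks look in the newest picture that a camera, given by its name, has taken for a name from the list of things; names that differ only in an ending like _2 or _b are one class to them, and where a whole thing is asked for, a point or a joint stands for the part that bears it (a point fixed in the world has none). Each returns a list of dicts, best first, with "score" (0 to 1); they miss things now and then, are a little off and sometimes report something else, mostly with a low value. They report only what shows in the picture. A call takes as long as a camera call. They do not tell look-alikes from the thing itself.
- models.silhouettes(label, camera): "region" (400x640 bool, what is visible of it) and "location" ([column, row] in pixels, amid what is visible of it).
The state is a dict: "clock": time; "joint_pos": joint angles; "qvel": joint speeds; "tau": joint torques, N m; "tcp_pos": TCP position; "orientation": TCP orientation; "wrist_force": force on the tool from outside, world axes, zero at the start; "ft_torque": the same for the moment, N m; "finger_gap": finger opening in m; "grip_force": force on a finger pad.
Only numpy, scipy, OpenCV 4.12 (cv2) and the standard library are available. Lean on these libraries where they do the work, as an engineer would, in place of code of your own. Each camera call takes 0.05 s, during which the arm holds its last target. There are 200 camera calls.

## Working session

There is one attempt and no reset: what is moved stays moved. The work goes in short steps, Python scripts to look and compute and a tool call to move; the robot and the scene stay as the last step left them, time stands still between calls to the robot, and variables do not carry over. Pictures are saved under pics/ and viewed, at most 10 in all, crops included, and the job is handed in when it is done.

Besides the shell and the picture viewer there is one more tool, called after "Emit:" as name(argument=value, ...), one argument or row to a line, values as JSON. drive_tool: Moves the arm, as the interface text tells. Its arguments: {"type":"object","properties":{"series":{"type":"array"},"jaw":{"type":"number"},"grip_force":{"type":"number"}},"required":["series"]}

```bash
mkdir -p pics; ls; cat > h.py <<'E'
import numpy as np, cv2
from workcell import env, viewer, order, models
from scipy.spatial.transform import Rotation as Ro
def q2R(q): return Ro.from_quat([q[1],q[2],q[3],q[0]]).as_matrix()
def cam(name):
    i=viewer.camera_info(name); K=np.array(i["intrinsics"])
    if "R" in i: return K,np.array(i["R"]),np.array(i["t"])
    s=env.get_state(); T=np.eye(4);T[:3,:3]=q2R(s["orientation"]);T[:3,3]=s["tcp_pos"]
    M=np.linalg.inv(T@np.array(i["T_tool_cam"])); return K,M[:3,:3],M[:3,3]
def proj(c,X):
    K,R,t=c; p=(np.atleast_2d(X)@R.T+t)@K.T; return p[:,:2]/p[:,2:]
def ray(c,px,z):
    K,R,t=c; C=-R.T@t; px=np.atleast_2d(px)
    d=np.c_[px,np.ones(len(px))]@np.linalg.inv(K).T@R; s=(z-C[2])/d[:,2]; return C+d*s[:,None]
def snap(name,f=None):
    im=np.array(viewer.read_camera(name))
    if f: cv2.imwrite("pics/"+f,im[:,:,::-1])
    return im
E
python3 - <<'E'
from h import *
s=env.get_state(); print(s["clock"],s["tcp_pos"],s["orientation"])
a=snap("scene","scene0.png");b=snap("side","side0.png")
for n in("scene","side"):
    c=cam(n); print(n,(-c[1].T@c[2]).round(3))
    for l in ["stand","board","corner","fuse_jar","hex_keys","solder_spool","logic_probe","multimeter","screwdriver"]:
        print(l,[(round(d["score"],2),np.round(d["location"]).tolist(),ray(c,d["location"],0.01)[0,:2].round(3).tolist()) for d in models.silhouettes(l,n)][:4])
E
```

```text
pics
0.0 [ 0.16147159 -0.55127676  0.21999295] [-9.38526331e-04  9.89876275e-01  1.41929838e-01  2.93622860e-06]
scene [ 1.245 -0.38   0.828]
stand [(0.94, [302.0, 229.0], [0.562, -0.067]), (0.57, [274.0, 186.0], [0.335, -0.054]), (0.56, [193.0, 204.0], [0.28, -0.32])]
board [(0.6, [303.0, 217.0], [0.519, -0.042]), (0.54, [189.0, 184.0], [0.176, -0.305]), (0.51, [274.0, 167.0], [0.242, -0.01]), (0.25, [352.0, 187.0], [0.48, 0.17])]
corner [(0.93, [358.0, 260.0], [0.747, 0.011])]
fuse_jar [(0.66, [351.0, 188.0], [0.484, 0.163])]
hex_keys [(0.75, [381.0, 220.0], [0.656, 0.161]), (0.34, [354.0, 184.0], [0.472, 0.182])]
solder_spool [(0.67, [387.0, 194.0], [0.571, 0.25])]
logic_probe [(0.57, [354.0, 258.0], [0.735, 0.008]), (0.56, [214.0, 250.0], [0.505, -0.322]), (0.21, [388.0, 190.0], [0.558, 0.261])]
multimeter [(0.8, [410.0, 176.0], [0.54, 0.374])]
screwdriver [(0.67, [190.0, 250.0], [0.469, -0.384])]
side [0.216 0.665 0.95 ]
stand [(0.92, [442.0, 176.0], [0.305, -0.309]), (0.91, [333.0, 199.0], [0.552, -0.071]), (0.78, [403.0, 234.0], [0.331, -0.05])]
board [(0.67, [407.0, 224.0], [0.333, -0.089]), (0.66, [327.0, 179.0], [0.606, -0.133]), (0.59, [460.0, 158.0], [0.278, -0.412])]
corner [(0.89, [269.0, 191.0], [0.73, -0.008])]
fuse_jar [(0.93, [315.0, 267.0], [0.49, 0.153])]
hex_keys []
solder_spool [(0.84, [267.0, 286.0], [0.567, 0.257])]
logic_probe [(0.71, [383.0, 151.0], [0.505, -0.325])]
multimeter [(0.87, [244.0, 324.0], [0.561, 0.364]), (0.67, [383.0, 153.0], [0.502, -0.317])]
screwdriver [(0.75, [395.0, 144.0], [0.483, -0.378])]
```

```bash
python3 - <<'E'
import cv2,numpy as np
a=cv2.imread("pics/scene0.png")[130:330,140:460];b=cv2.imread("pics/side0.png")[110:310,210:530]
cv2.imwrite("pics/a.png",cv2.resize(np.vstack([a,b])[:,:],None,fx=1.5,fy=1.5,interpolation=cv2.INTER_CUBIC))
cv2.imwrite("pics/a.png",cv2.resize(a,(800,500),interpolation=cv2.INTER_CUBIC))
cv2.imwrite("pics/b.png",cv2.resize(b,(800,500),interpolation=cv2.INTER_CUBIC))
E
```

```text
(no output)
```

View pics/a.png

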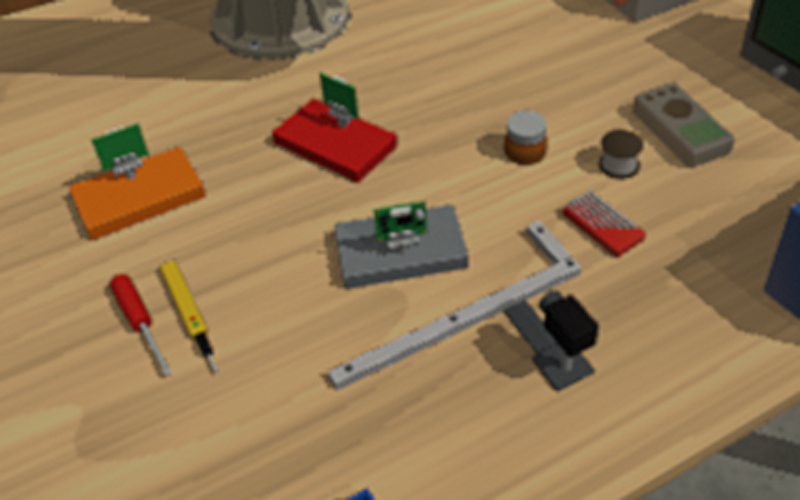

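View pics/b.png

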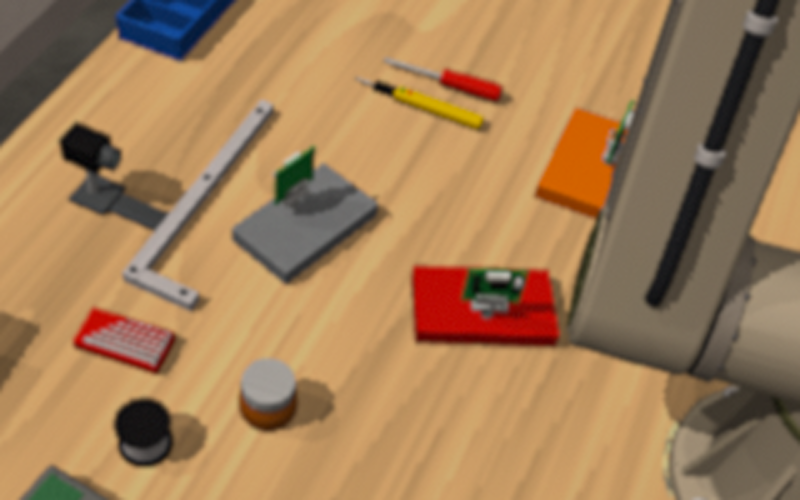

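The scene view shows three stand look-alikes: grey at (302,229), red at (274,186) and orange at (193,204). Grey is the target. The aluminium corner's inner angle is near (365,240), and its long bar runs to (275,282). In the side view the grey stand is at (333,199) and the corner is near (263,217).

```bash
cat >> h.py <<'E'
from scipy.optimize import minimize
def box(x0,x1,y0,y1,z0,z1): return np.array([[x,y,z] for x in(x0,x1) for y in(y0,y1) for z in(z0,z1)])
PARTS={"stand":[box(-.045,.045,-.075,.075,0,.024),box(.0185,.0215,-.03,.03,.048,.1),box(.012,.028,-.012,.012,.024,.05)],
"corner":[box(0,.018,-.3,.018,0,.016),box(-.07,.018,0,.018,0,.016)]}
PARTS["base"]=PARTS["stand"][:1]
def w(p,X): c,s=np.cos(p[2]),np.sin(p[2]); return X@np.array([[c,s,0],[-s,c,0],[0,0,1]])+[p[0],p[1],0]
S=4
def render(c,n,p):
    m=np.zeros((400*S,640*S),np.uint8)
    for b in PARTS[n]: cv2.fillConvexPoly(m,cv2.convexHull(((proj(c,w(p,b))+.5)*S).round().astype(np.int32)),1)
    return m>0
def fit(n,views,p0,st=(.02,.02,.2)):
    V=[(c,cv2.resize(m.astype(np.uint8),None,fx=S,fy=S,interpolation=cv2.INTER_NEAREST)>0) for c,m in views]
    def f(p):
        r=0
        for c,m in V:
            k=render(c,n,p); r-=(k&m).sum()/max(1,(k|m).sum())
        return r/len(V)
    for k in range(3):
        p0=np.array(p0); sim=np.vstack([p0]+[p0+np.eye(3)[i]*st[i]*.5**k for i in range(3)])
        o=minimize(f,p0,method="Nelder-Mead",options=dict(initial_simplex=sim,xatol=1e-4,fatol=1e-4)); p0=o.x
    return o.x,-o.fun
def pick(n,name,px):
    ds=models.silhouettes(n,name); return min(ds,key=lambda d:np.hypot(*(np.array(d["location"])-px)))["region"]
E
python3 - <<'E'
from h import *
snap("scene");snap("side")
v={}
for n,px in (("stand",{"scene":(302,229),"side":(333,199)}),("corner",{"scene":(358,260),"side":(269,191)})):
    v[n]=[(cam(k),pick(n,k,px[k])) for k in px]
np.save("m0.npy",np.array([[m for _,m in v[n]] for n in v]))
for th in(-.3,0,.3,.6): print("stand",fit("stand",v["stand"],[.55,-.07,th]))
ps=fit("stand",v["stand"],[.55,-.07,.0])[0]
for th in(-.3,0,.3,.6): print("corner",fit("corner",v["corner"],[.68,.09,th]))
for i in 0,1:
    print([fit("stand",v["stand"][i:i+1],ps,(.01,.01,.1)) ])
print(env.get_state()["clock"])
E
```

```text
stand (array([ 0.55717923, -0.07106508, -0.31159658]), np.float64(0.9403657471170049))
stand (array([ 0.5574134 , -0.07075896, -0.3163938 ]), np.float64(0.9400504898381494))
stand (array([ 0.55726349, -0.07100607, -0.31610434]), np.float64(0.9399862167827162))
stand (array([ 0.55720076, -0.07117925, -0.31437064]), np.float64(0.9405354555034781))
corner (array([ 0.68105792,  0.0770219 , -0.00523383]), np.float64(0.4922971561589071))
corner (array([ 0.68065339,  0.07736701, -0.00370355]), np.float64(0.49196919950719853))
corner (array([ 0.68074353,  0.07725034, -0.00384474]), np.float64(0.49195819860738055))
corner (array([0.63694646, 0.08633728, 0.98245512]), np.float64(0.23197931839803346))
[(array([ 0.55497437, -0.06906756, -0.31431496]), np.float64(0.9307984127676274))]
[(array([ 0.55757112, -0.07169514, -0.31602333]), np.float64(0.9598584501000857))]
1.3
```

```bash
python3 - <<'E'
from h import *
m=np.load("m0.npy"); V=[]
ov=[]
for i,k in enumerate(("scene","side")):
    im=cv2.imread(f"pics/{k}0.png"); hsv=cv2.cvtColor(im,cv2.COLOR_BGR2HSV)
    reg=cv2.dilate(m[1,i].astype(np.uint8),np.ones((3,3)))>0
    mk=(reg&(hsv[...,1]<50)&(hsv[...,2]>105)).astype(np.uint8)
    n,l,st,_=cv2.connectedComponentsWithStats(mk); mk=l==1+st[1:,4].argmax()
    print(k,mk.sum(),m[1,i].sum()); V.append((cam(k),mk))
p,sc=fit("corner",V,[.68,.08,0]);print(p,sc)
for i in 0,1: print(fit("corner",V[i:i+1],p,(.01,.01,.1)))
ps=[.5572,-.071,-.314]
for (c,mk),k in zip(V,("scene","side")):
    im=cv2.resize(cv2.imread(f"pics/{k}0.png"),None,fx=S,fy=S,interpolation=cv2.INTER_CUBIC)
    for n,q,col in(("corner",p,(0,0,255)),("stand",ps,(255,0,255))):
        cs,_=cv2.findContours(render(c,n,q).astype(np.uint8),0,1); cv2.drawContours(im,cs,-1,col,1)
    x,y=(255,190) if k=="scene" else(240,135); ov.append(im[y*S:(y+100)*S,x*S:(x+130)*S][:400,:520])
cv2.imwrite("pics/ov.png",cv2.resize(np.vstack(ov),None,fx=.75,fy=.75))
cf=np.array([p[0],p[1]]);c,s=np.cos(p[2]),np.sin(p[2])
d=np.array(ps[:2])-cf;print("stand in corner",c*d[0]+s*d[1],-s*d[0]+c*d[1],ps[2]-p[2])
E
```

```text
scene 785 1857
side 676 1687
[ 0.68008344  0.07684137 -0.00225643] 0.709696359521047
(array([ 0.68008344,  0.07684137, -0.00225643]), np.float64(0.7161452386389586))
(array([0.68288292, 0.07380498, 0.00258402]), np.float64(0.7192269243585472))
stand in corner -0.12254953271606644 -0.14811826646753565 -0.3117435717732079
```

View pics/ov.png

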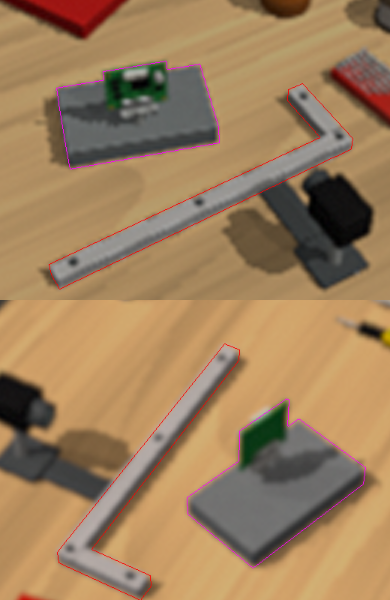

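The overlay matches: the stand is at about (0.557, -0.071) with yaw -0.314. The corner is at about (0.681, 0.076) with yaw about 0. I'll push with the open fingers as a two-point pusher, first on the -x face while turning the tool.

```bash
cat > plan.py <<'E'
from h import *
import json
def plan(wps,start=None):
    """wps: (x,y,z,yaw_deg,rows); tool straight down; prints rows"""
    s=env.get_state()
    R=q2R(s["orientation"]); p=np.array(s["tcp_pos"])
    rows=[]
    for x,y,z,a,n in wps:
        a=np.radians(a); Rt=np.array([[np.cos(a),np.sin(a),0],[np.sin(a),-np.cos(a),0],[0,0,-1]])
        for k in range(n):
            d=R.T@(np.array([x,y,z])-p)/(n-k)/.12
            rv=Ro.from_matrix(R.T@Rt).as_rotvec()/(n-k)/np.pi
            r=np.r_[d,rv].round(3); rows.append((r+0.).tolist())
            p=p+R@r[:3]*.12; R=R@Ro.from_rotvec(r[3:]*np.pi).as_matrix()
    print(len(rows)); 
    for i in range(0,len(rows),20): print(json.dumps([rows[i:i+20]],separators=(",",":")))
E
python3 - <<'E'
from plan import *
plan([(.485,-.048,.20,162,18),(.485,-.048,.20,162,2)])
E
```

```text
20
[[[0.209,-0.182,0.01,0.0,0.0,-0.045],[0.233,-0.15,0.01,0.0,0.0,-0.045],[0.252,-0.116,0.01,0.0,0.0,-0.045],[0.266,-0.08,0.01,0.0,0.0,-0.045],[0.274,-0.041,0.01,0.0,0.0,-0.045],[0.277,-0.002,0.01,0.0,0.0,-0.045],[0.275,0.037,0.01,0.0,0.0,-0.045],[0.267,0.075,0.009,0.0,0.0,-0.045],[0.254,0.112,0.01,0.0,0.0,-0.045],[0.235,0.146,0.009,0.0,0.0,-0.045],[0.212,0.178,0.01,0.0,0.0,-0.045],[0.185,0.206,0.009,0.0,0.0,-0.045],[0.154,0.23,0.01,0.0,0.0,-0.045],[0.12,0.25,0.009,0.0,0.0,-0.045],[0.084,0.264,0.01,0.0,0.0,-0.045],[0.046,0.274,0.009,0.0,0.0,-0.045],[0.007,0.277,0.01,0.0,0.0,-0.045],[-0.033,0.275,0.009,0.0,0.0,-0.044],[0.0,0.0,0.0,0.0,0.0,0.0],[0.0,0.0,0.0,0.0,0.0,0.0]]]
```

Emit:
drive_tool(
  series=[
    [[0.209,-0.182,0.01,0,0,-0.045],[0.233,-0.15,0.01,0,0,-0.045],[0.252,-0.116,0.01,0,0,-0.045],[0.266,-0.08,0.01,0,0,-0.045],[0.274,-0.041,0.01,0,0,-0.045],[0.277,-0.002,0.01,0,0,-0.045],[0.275,0.037,0.01,0,0,-0.045],[0.267,0.075,0.009,0,0,-0.045],[0.254,0.112,0.01,0,0,-0.045],[0.235,0.146,0.009,0,0,-0.045],[0.212,0.178,0.01,0,0,-0.045],[0.185,0.206,0.009,0,0,-0.045],[0.154,0.23,0.01,0,0,-0.045],[0.12,0.25,0.009,0,0,-0.045],[0.084,0.264,0.01,0,0,-0.045],[0.046,0.274,0.009,0,0,-0.045],[0.007,0.277,0.01,0,0,-0.045],[-0.033,0.275,0.009,0,0,-0.044],[0,0,0,0,0,0],[0,0,0,0,0,0]],
  ],
  jaw=1,
)

```text
clock: 3.8
tcp_pos: [0.4848, -0.0482, 0.1999]
orientation: [-0.0, 0.157, 0.988, -0.0]
wrist_force: [-0.1, 0.2, -0.6]
finger_gap: 0.0857
grip_force: 0.0
```

```bash
python3 - <<'E'
from plan import *
print(env.get_state()["joint_pos"])
c=cam("wrist"); im=snap("wrist","w1.png")
for l in("stand","corner"):
    print(l,[(round(d["score"],2),np.round(d["location"]).tolist(),ray(c,d["location"],0.02)[0,:2].round(3).tolist(),int(d["region"].sum())) for d in models.silhouettes(l,"wrist")][:4])
v=im[:,:,::-1].copy()
for n,p,col in(("base",[.557,-.071,-.314],(255,0,255)),("corner",[.681,.076,0],(0,0,255))):
    for b in PARTS[n]:
        cv2.polylines(v,[proj(c,w(p,b[[0,2,6,4]])).astype(np.int32)],True,col,1); cv2.polylines(v,[proj(c,w(p,b[[1,3,7,5]])).astype(np.int32)],True,col,1)
cv2.imwrite("pics/w1o.png",v)
plan([(.485,-.048,.06,162,6),(.485,-.048,.016,162,4)])
E
```

```text
[-2.63785355e-01  1.51851074e-01 -2.14281038e-01  1.20496927e+00
 -4.30737372e-04  5.22158509e-02]
stand [(0.77, [53.0, 92.0], [0.3, -0.303], 11158), (0.66, [321.0, 235.0], [0.561, -0.072], 9228), (0.66, [276.0, 55.0], [0.343, -0.053], 11611)]
corner [(0.85, [379.0, 309.0], [0.697, -0.029], 4068), (0.38, [132.0, 248.0], [0.501, -0.318], 1891), (0.24, [506.0, 242.0], [0.646, 0.157], 2818)]
10
[[[0.0,0.001,0.195,0.0,0.0,0.0],[0.0,0.001,0.194,0.0,0.0,0.0],[0.0,0.001,0.195,0.0,0.0,0.0],[0.0,0.001,0.194,0.0,0.0,0.0],[0.0,0.002,0.195,0.0,0.0,0.0],[-0.001,0.001,0.194,0.0,0.0,-0.001],[0.0,0.0,0.092,0.0,0.0,0.0],[0.0,0.0,0.092,0.0,0.0,0.0],[0.0,0.0,0.091,0.0,0.0,0.0],[0.0,0.0,0.092,0.0,0.0,0.0]]]
```

View pics/w1o.png

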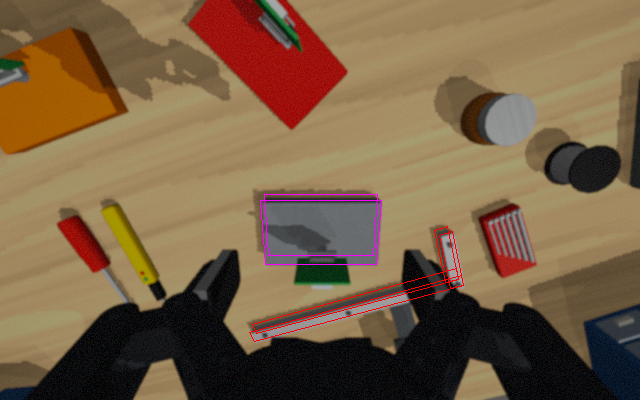

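The wrist view confirms the grey stand at (321,230) under my fitted outline. The bar runs from (260,335) to (455,280), and the landing spot on the robot side is free. Next I go down.

Emit:
drive_tool(
  series=[
    [[0,0.001,0.195,0,0,0],[0,0.001,0.195,0,0,0],[0,0.001,0.195,0,0,0],[0,0.001,0.194,0,0,0],[0,0.001,0.194,0,0,0],[0,0.001,0.194,0,0,-0.001],[0,0,0.092,0,0,0],[0,0,0.092,0,0,0],[0,0,0.091,0,0,0],[0,0,0.092,0,0,0]],
  ],
)

```text
clock: 5.2
tcp_pos: [0.4857, -0.0476, 0.0157]
orientation: [0.0, 0.155, 0.988, -0.0]
wrist_force: [-0.2, -0.6, -0.2]
finger_gap: 0.0854
grip_force: 0.0
```

```bash
python3 - <<'E'
from plan import *
plan([(.504,-.054,.015,162,4),(.567,-.078,.015,180,16)])
E
```

```text
20
[[[-0.04,-0.001,0.001,0.0,0.0,0.0],[-0.041,-0.001,0.002,0.0,0.0,0.0],[-0.04,-0.001,0.001,0.0,0.0,0.0],[-0.041,-0.001,0.002,0.0,0.0,0.001],[-0.035,-0.002,0.0,0.0,0.0,-0.006],[-0.035,-0.002,0.0,0.0,0.0,-0.006],[-0.035,-0.003,0.0,0.0,0.0,-0.006],[-0.035,-0.004,0.0,0.0,0.0,-0.006],[-0.035,-0.004,0.0,0.0,0.0,-0.006],[-0.035,-0.005,0.0,0.0,0.0,-0.006],[-0.035,-0.006,0.0,0.0,0.0,-0.006],[-0.034,-0.006,0.0,0.0,0.0,-0.006],[-0.034,-0.007,0.0,0.0,0.0,-0.007],[-0.034,-0.008,0.0,0.0,0.0,-0.006],[-0.034,-0.008,0.0,0.0,0.0,-0.007],[-0.034,-0.009,0.0,0.0,0.0,-0.006],[-0.034,-0.01,0.0,0.0,0.0,-0.007],[-0.034,-0.01,0.0,0.0,0.0,-0.006],[-0.033,-0.011,0.0,0.0,0.0,-0.007],[-0.033,-0.012,0.0,0.0,0.0,-0.006]]]
```

Emit:
drive_tool(
  series=[
    [[-0.04,-0.001,0.001,0,0,0],[-0.041,-0.001,0.001,0,0,0],[-0.04,-0.001,0.001,0,0,0],[-0.041,-0.001,0.001,0,0,0],[-0.035,-0.002,0,0,0,-0.006],[-0.035,-0.002,0,0,0,-0.006],[-0.035,-0.003,0,0,0,-0.006],[-0.035,-0.004,0,0,0,-0.006],[-0.035,-0.004,0,0,0,-0.006],[-0.035,-0.005,0,0,0,-0.006],[-0.035,-0.006,0,0,0,-0.006]],
  ],
)

```text
clock: 6.58
tcp_pos: [0.5315, -0.0644, 0.0154]
orientation: [0.0, 0.089, 0.996, -0.0]
wrist_force: [-0.2, 0.4, -0.2]
finger_gap: 0.0857
grip_force: 0.0
```

```bash
cat >> plan.py <<'E'
CP=np.array([.681,.076,0.])
def look(ps,names=("scene","side"),draw=None):
    V=[]
    for k in names:
        im=snap(k); c=cam(k); px=proj(c,[[ps[0],ps[1],.03]])[0]; V.append((c,pick("stand",k,px)))
        if draw and k==names[-1]: cv2.imwrite("pics/"+draw,cv2.resize(im[max(0,int(px[1])-70):int(px[1])+80,int(px[0])-100:int(px[0])+100,::-1],None,fx=3,fy=3,interpolation=cv2.INTER_CUBIC))
    p,sc=fit("stand",V,ps,(.02,.02,.2)); print("stand",p.round(4),round(sc,3),[fit("stand",[v],p,(.01,.01,.1))[0].round(4).tolist() for v in V])
    return p
E
python3 - <<'E'
from plan import *
look([.57,-.075,-.2],draw="s2.png")
E
```

```text
stand [ 0.5564 -0.0692 -0.3181] 0.771 [[0.5554, -0.069, -0.3232], [0.5584, -0.0709, -0.2901]]
```

View pics/s2.png

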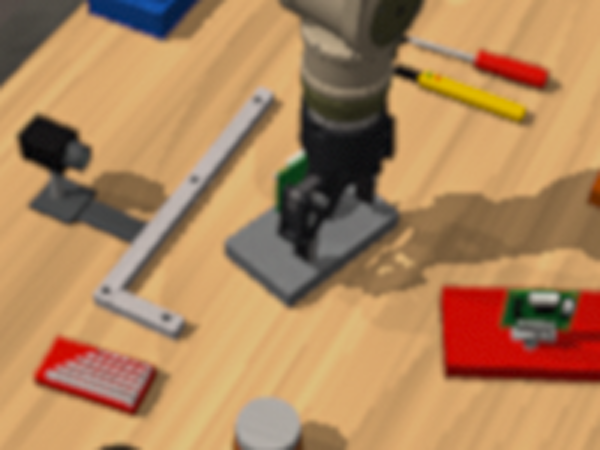

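The side view shows the open fingertips above the base at about (300,240) in the crop. The stand hasn't moved, and the force is about zero, so open tips sit higher than I assumed. I'll back off the way I came, then go lower by feel.

```bash
python3 - <<'E'
from plan import *
plan([(.480,-.047,.0155,162,6)])
E
```

```text
6
[[[0.074,0.011,0.0,0.0,0.0,0.007],[0.075,0.009,0.0,0.0,0.0,0.007],[0.075,0.008,0.0,0.0,0.0,0.007],[0.075,0.006,0.0,0.0,0.0,0.007],[0.075,0.004,-0.001,0.0,0.0,0.007],[0.074,0.003,0.0,0.0,0.0,0.008]]]
```

Emit:
drive_tool(
  series=[
    [[0.074,0.011,0,0,0,0.007],[0.075,0.009,0,0,0,0.007],[0.075,0.008,0,0,0,0.007],[0.075,0.006,0,0,0,0.007],[0.075,0.004,0,0,0,0.007],[0.074,0.003,0,0,0,0.008],[0,0,0.03,0,0,0],[0,0,0.03,0,0,0],[0,0,0.03,0,0,0]],
  ],
)

```text
clock: 7.9
tcp_pos: [0.4805, -0.0471, 0.0043]
orientation: [0.0, 0.157, 0.988, -0.0]
wrist_force: [-0.1, -0.8, 0.0]
finger_gap: 0.0856
grip_force: 0.0
```

Emit:
drive_tool(
  series=[
    [[0,0,0.02,0,0,0],[0,0,0.02,0,0,0]],
  ],
)

```text
clock: 8.15
tcp_pos: [0.4802, -0.047, -0.0004]
orientation: [-0.0, 0.157, 0.988, -0.0]
wrist_force: [1.1, -0.2, 0.1]
finger_gap: 0.0855
grip_force: 0.0
```

Emit:
drive_tool(
  series=[
    [[0,0,0.02,0,0,0],[0,0,0.02,0,0,0]],
  ],
)

```text
clock: 8.4
tcp_pos: [0.4801, -0.047, -0.0051]
orientation: [0.0, 0.157, 0.988, -0.0]
wrist_force: [0.7, -0.4, 0.1]
finger_gap: 0.0851
grip_force: 0.0
```

```bash
python3 - <<'E'
from plan import *
plan([(.512,-.0568,-.005,162,8)])
E
```

```text
8
[[[-0.035,0.001,0.0,0.0,0.0,0.0],[-0.035,0.001,0.0,0.0,0.0,0.0],[-0.035,0.0,0.0,0.0,0.0,0.0],[-0.035,0.001,0.0,0.0,0.0,0.0],[-0.034,0.0,0.0,0.0,0.0,0.0],[-0.035,0.001,0.0,0.0,0.0,0.0],[-0.034,0.0,-0.001,0.0,0.0,0.0],[-0.035,0.001,0.0,0.0,0.0,0.0]]]
```

Emit:
drive_tool(
  series=[
    [[-0.035,0,0,0,0,0],[-0.035,0,0,0,0,0],[-0.035,0,0,0,0,0],[-0.035,0,0,0,0,0],[-0.035,0,0,0,0,0],[-0.035,0,0,0,0,0],[-0.035,0,0,0,0,0],[-0.035,0,0,0,0,0]],
  ],
)

```text
clock: 9.4
tcp_pos: [0.509, -0.0564, -0.0056]
orientation: [-0.003, 0.157, 0.988, 0.0]
wrist_force: [-6.4, 2.2, 5.5]
finger_gap: 0.0854
grip_force: 3.5
```

```bash
python3 - <<'E'
from plan import *
look([.56,-.073,-.3],draw="s3.png")
E
```

```text
stand [ 0.5648 -0.0702 -0.3152] 0.278 [[0.5648, -0.0702, -0.3152], [0.565, -0.0698, -0.3061]]
```

View pics/s3.png

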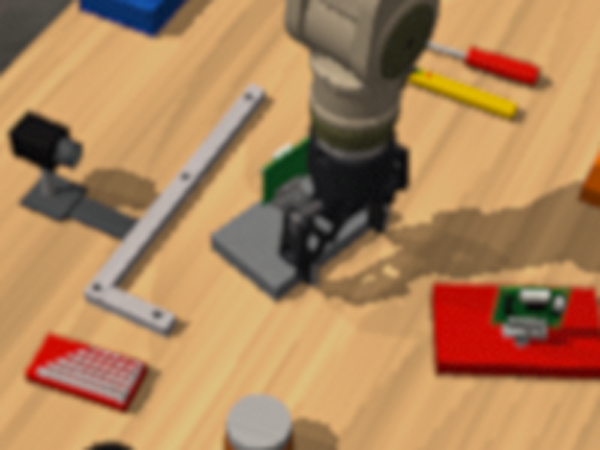

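Contact now moves the stand (about 8 mm, yaw unchanged), but the upward force of 5.5 N suggests the tips are still high on the edge. I'll back off slightly, find the desk by touch, and push lower.

Emit:
drive_tool(
  series=[
    [[0.05,0,0,0,0,0],[0.05,0,0,0,0,0],[0,0,0.02,0,0,0],[0,0,0.02,0,0,0]],
  ],
)

```text
clock: 10.1
tcp_pos: [0.501, -0.0538, -0.0097]
orientation: [0.0, 0.157, 0.988, -0.0]
wrist_force: [-0.1, 0.5, 0.3]
finger_gap: 0.0852
grip_force: 0.0
```

Emit:
drive_tool(
  series=[
    [[0,0,0.02,0,0,0],[0,0,0,0,0,0]],
  ],
)

```text
clock: 10.35
tcp_pos: [0.5006, -0.0537, -0.0124]
orientation: [-0.0, 0.157, 0.988, -0.0]
wrist_force: [-0.9, 0.2, 0.1]
finger_gap: 0.0854
grip_force: 0.0
```

Emit:
drive_tool(
  series=[
    [[0,0,0.025,0,0,0],[0,0,0,0,0,0]],
  ],
)

```text
clock: 10.6
tcp_pos: [0.5005, -0.0536, -0.0154]
orientation: [-0.0, 0.157, 0.988, -0.0]
wrist_force: [0.5, 0.2, 0.9]
finger_gap: 0.0857
grip_force: 0.0
```

```bash
python3 - <<'E'
from plan import *
# stand now ~(.565,-.070,-.313)
plan([(.513,-.0555,-.0155,162,5),(.567,-.076,-.0155,180,15)])
E
```

```text
20
[[[-0.021,0.004,0.0,0.0,0.0,0.0],[-0.021,0.003,0.0,0.0,0.0,0.0],[-0.021,0.004,0.0,0.0,0.0,0.0],[-0.02,0.003,0.0,0.0,0.0,0.0],[-0.021,0.004,0.001,0.0,0.0,0.0],[-0.032,-0.002,0.0,0.0,0.0,-0.007],[-0.032,-0.002,0.0,0.0,0.0,-0.007],[-0.032,-0.003,0.0,0.0,0.0,-0.007],[-0.032,-0.004,0.0,0.0,0.0,-0.007],[-0.032,-0.004,0.0,0.0,0.0,-0.007],[-0.032,-0.005,0.0,0.0,0.0,-0.007],[-0.031,-0.006,0.0,0.0,0.0,-0.006],[-0.031,-0.006,0.0,0.0,0.0,-0.007],[-0.031,-0.007,0.0,0.0,0.0,-0.006],[-0.031,-0.008,0.0,0.0,0.0,-0.007],[-0.031,-0.008,0.0,0.0,0.0,-0.006],[-0.031,-0.009,0.0,0.0,0.0,-0.007],[-0.031,-0.01,0.0,0.0,0.0,-0.006],[-0.031,-0.01,0.0,0.0,0.0,-0.007],[-0.03,-0.01,-0.001,0.0,0.0,-0.006]]]
```

Emit:
drive_tool(
  series=[
    [[-0.021,0.003,0,0,0,0],[-0.021,0.003,0,0,0,0],[-0.021,0.003,0,0,0,0],[-0.021,0.003,0,0,0,0],[-0.021,0.003,0,0,0,0],[-0.032,-0.002,0,0,0,-0.007],[-0.032,-0.002,0,0,0,-0.007],[-0.032,-0.003,0,0,0,-0.007],[-0.032,-0.004,0,0,0,-0.007],[-0.032,-0.004,0,0,0,-0.007]],
  ],
)

```text
clock: 11.85
tcp_pos: [0.5285, -0.0625, -0.0158]
orientation: [-0.003, 0.102, 0.995, -0.0]
wrist_force: [-6.0, 0.1, 3.3]
finger_gap: 0.0854
grip_force: 3.1
```

```bash
python3 - <<'E'
from plan import *
look([.578,-.073,-.2])
E
```

```text
stand [ 0.5828 -0.0724 -0.2064] 0.772 [[0.5816, -0.0721, -0.1946], [0.5854, -0.0727, -0.1588]]
```

Emit:
drive_tool(
  series=[
    [[-0.034,-0.005,0,0,0,-0.007],[-0.034,-0.006,0,0,0,-0.006],[-0.034,-0.006,0,0,0,-0.007],[-0.034,-0.007,0,0,0,-0.006],[-0.034,-0.008,0,0,0,-0.007],[-0.034,-0.008,0,0,0,-0.006],[-0.034,-0.009,0,0,0,-0.007],[-0.034,-0.01,0,0,0,-0.006],[-0.034,-0.01,0,0,0,-0.007],[-0.034,-0.01,0,0,0,-0.006]],
  ],
)

```text
clock: 13.3
tcp_pos: [0.571, -0.0768, -0.0152]
orientation: [-0.0, -0.0, 1.0, -0.0]
wrist_force: [-2.9, 0.3, -1.4]
finger_gap: 0.0852
grip_force: 1.6
```

```bash
python3 - <<'E'
from plan import *
p=look([.625,-.080,0])
E
```

```text
stand [ 0.6527 -0.0725  0.4319] 0.37 [[0.7452, 0.0151, -1.4499], [0.6501, -0.0703, 0.4424]]
```

Emit:
drive_tool(
  series=[
    [[0.15,0,0,0,0,0],[0.15,0,0,0,0,0],[0,0,-0.3,0,0,0],[0,0,-0.4,0,0,0],[0,0,-0.4,0,0,0],[0,0,-0.3,0,0,0]],
  ],
)

```text
clock: 14.25
tcp_pos: [0.5367, -0.0771, 0.1563]
orientation: [0.003, 0.001, 1.0, -0.001]
wrist_force: [0.6, -0.6, -0.4]
finger_gap: 0.0851
grip_force: 0.0
```

```bash
python3 - <<'E'
from plan import *
print(env.get_state()["tcp_pos"])
p=look([.625,-.080,0])
c=cam("wrist");im=snap("wrist")
v=im[:,:,::-1].copy()
for n,q,col in(("base",p,(255,0,255)),("corner",CP,(0,0,255))):
    for b in PARTS[n]:
        for k in((0,2,6,4),(1,3,7,5)): cv2.polylines(v,[proj(c,w(q,b[list(k)])).astype(np.int32)],True,col,1)
cv2.imwrite("pics/w2.png",v)
E
```

```text
[ 0.53671695 -0.0770584   0.15627803]
stand [ 0.6263 -0.0762  0.0122] 0.941 [[0.6255, -0.0763, 0.0156], [0.6285, -0.0784, 0.0139]]
```

View pics/w2.png

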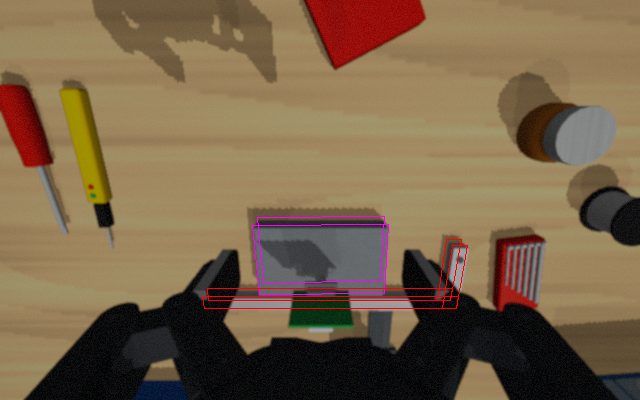

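The wrist view shows the stand almost parallel to the bar (yaw about 0.013) with a gap of about 9 mm. It still needs about 78 mm toward the short bar at (458,265). Next I push from its -y end with half-open fingers, wrist camera turned away from the board.

```bash
python3 - <<'E'
from plan import *
plan([(.624,-.195,.15,270,10),(.624,-.195,.02,270,6)])
E
```

```text
16
[[[-0.074,-0.098,0.003,0.0,0.0,-0.05],[-0.058,-0.109,0.003,0.0,0.0,-0.05],[-0.04,-0.117,0.003,0.0,0.0,-0.05],[-0.021,-0.121,0.002,0.0,0.0,-0.05],[-0.002,-0.123,0.003,0.0,0.0,-0.05],[0.017,-0.122,0.002,0.0,0.0,-0.05],[0.036,-0.118,0.003,0.0,0.0,-0.05],[0.054,-0.111,0.002,0.0,0.0,-0.05],[0.071,-0.101,0.003,0.0,0.0,-0.05],[0.086,-0.088,0.002,-0.001,0.0,-0.05],[0.0,0.0,0.181,0.0,0.0,0.0],[0.0,0.0,0.181,0.0,0.0,0.0],[0.0,0.0,0.18,0.0,0.0,0.0],[0.0,-0.001,0.181,0.0,0.0,0.0],[0.0,0.0,0.18,0.0,0.0,0.0],[0.0,-0.001,0.181,0.0,0.0,0.0]]]
```

Emit:
drive_tool(
  series=[
    [[-0.074,-0.098,0.003,0,0,-0.05],[-0.058,-0.109,0.003,0,0,-0.05],[-0.04,-0.117,0.003,0,0,-0.05],[-0.021,-0.121,0.003,0,0,-0.05],[-0.002,-0.123,0.003,0,0,-0.05],[0.017,-0.122,0.003,0,0,-0.05],[0.036,-0.118,0.003,0,0,-0.05],[0.054,-0.111,0.003,0,0,-0.05],[0.071,-0.101,0.003,0,0,-0.05],[0.086,-0.088,0.003,0,0,-0.05],[0,0,0.18,0,0,0],[0,0,0.18,0,0,0],[0,0,0.18,0,0,0],[0,0,0.18,0,0,0],[0,0,0.18,0,0,0],[0,0,0.18,0,0,0]],
  ],
  jaw=0.05,
)

```text
clock: 16.5
tcp_pos: [0.6224, -0.1944, 0.017]
orientation: [-0.0, -0.707, 0.708, 0.001]
wrist_force: [0.0, 0.2, -0.6]
finger_gap: 0.0449
grip_force: 0.0
```

Emit:
drive_tool(
  series=[
    [[0,0,0.025,0,0,0],[0,0,0.025,0,0,0],[0,0,0.025,0,0,0]],
  ],
)

```text
clock: 16.88
tcp_pos: [0.6241, -0.1953, 0.0113]
orientation: [0.0, -0.707, 0.707, -0.001]
wrist_force: [0.2, 0.8, 0.4]
finger_gap: 0.0449
grip_force: 0.0
```

Emit:
drive_tool(
  series=[
    [[0,0,0.025,0,0,0],[0,0,0.025,0,0,0],[0,0,0,0,0,0]],
  ],
)

```text
clock: 17.25
tcp_pos: [0.6233, -0.1949, 0.0045]
orientation: [-0.0, -0.707, 0.708, 0.0]
wrist_force: [-0.2, 0.3, -0.1]
finger_gap: 0.045
grip_force: 0.0
```

```bash
python3 - <<'E'
from plan import *
s=env.get_state();print(s["tcp_pos"],s["wrist_force"])
im=snap("scene");c=cam("scene");u,v=proj(c,[s["tcp_pos"]])[0].astype(int);print(u,v)
x0,y0=max(0,u-60),v-50
cv2.imwrite("pics/s4.png",cv2.resize(im[y0:y0+90,x0:x0+130,::-1],None,fx=6,fy=6,interpolation=cv2.INTER_CUBIC))
E
```

```text
[ 0.62333722 -0.19490646  0.00454016] [-0.15187798  0.2588011  -0.05600145]
272 261
```

View pics/s4.png

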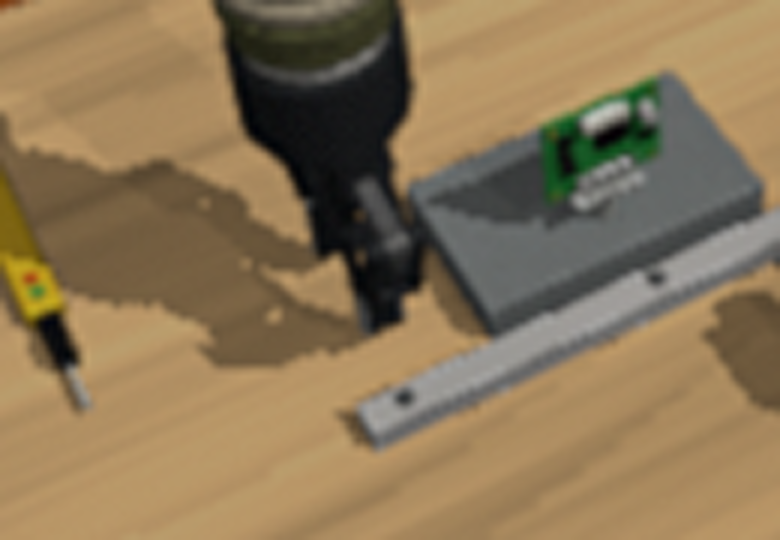

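The tips are nearly at the desk (tip and shadow meet at crop (375,328)), clear of the bar and facing the stand's end. I start the push.

Emit:
drive_tool(
  series=[
    [[-0.045,0,0,0,0,0],[-0.045,0,0,0,0,0],[-0.045,0,0,0,0,0],[-0.045,0,0,0,0,0],[-0.045,0,0,0,0,0],[-0.045,0,0,0,0,0],[-0.045,0,0,0,0,0],[-0.045,0,0,0,0,0],[-0.045,0,0,0,0,0],[-0.045,0,0,0,0,0]],
  ],
)

```text
clock: 18.55
tcp_pos: [0.6236, -0.1408, 0.0047]
orientation: [-0.0, -0.707, 0.708, -0.0]
wrist_force: [-0.0, -3.0, -1.2]
finger_gap: 0.0448
grip_force: 1.9
```

```bash
python3 - <<'E'
from plan import *
p=look([.626,-.055,0])
E
```

```text
stand [ 0.6268 -0.0543  0.0357] 0.88 [[0.6256, -0.0534, 0.0188], [0.6279, -0.055, 0.0346]]
```

Emit:
drive_tool(
  series=[
    [[-0.042,0,0,0,0,0],[-0.042,0,0,0,0,0],[-0.042,0,0,0,0,0],[-0.042,0,0,0,0,0],[-0.042,0,0,0,0,0],[-0.042,0,0,0,0,0],[-0.042,0,0,0,0,0],[-0.042,0,0,0,0,0],[-0.042,0,0,0,0,0],[-0.042,0,0,0,0,0]],
  ],
)

```text
clock: 20.0
tcp_pos: [0.6236, -0.0903, 0.0047]
orientation: [-0.0, -0.707, 0.708, -0.0]
wrist_force: [0.4, -3.8, -0.8]
finger_gap: 0.0447
grip_force: 2.1
```

Emit:
drive_tool(
  series=[
    [[-0.02,0,0,0,0,0],[-0.02,0,0,0,0,0],[0,0,0,0,0,0]],
  ],
)

```text
clock: 20.38
tcp_pos: [0.6236, -0.0854, 0.0046]
orientation: [0.0, -0.707, 0.707, 0.0]
wrist_force: [0.1, -1.7, -0.0]
finger_gap: 0.0448
grip_force: 1.2
```

Emit:
drive_tool(
  series=[
    [[-0.015,0,0,0,0,0],[-0.015,0,0,0,0,0],[0,0,0,0,0,0]],
  ],
)

```text
clock: 20.75
tcp_pos: [0.6235, -0.0841, 0.0047]
orientation: [-0.001, -0.706, 0.708, -0.001]
wrist_force: [-0.8, -9.7, 0.5]
finger_gap: 0.0449
grip_force: 4.6
```

The force rose to 9.7 N, so the end has met the short bar. I back off and go round for the final push against the long bar.

```bash
python3 - <<'E'
from plan import *
plan([(.6235,-.125,.0047,270,2),(.6235,-.125,.16,270,5),(.53,0,.16,180,10)])
E
```

```text
17
[[[0.17,0.0,0.001,0.0,-0.001,0.0],[0.171,-0.001,0.0,0.0,0.0,-0.001],[0.0,0.0,-0.259,0.0,0.0,0.0],[0.0,0.0,-0.259,0.0,0.0,0.0],[0.0,0.0,-0.259,0.0,0.0,0.0],[0.0,0.0,-0.259,0.0,0.0,0.0],[0.001,0.001,-0.258,0.0,0.0,0.0],[-0.104,0.078,0.0,0.0,0.0,0.05],[-0.091,0.093,0.0,0.0,0.0,0.05],[-0.075,0.106,0.0,0.0,0.0,0.05],[-0.058,0.117,0.0,0.0,0.0,0.05],[-0.039,0.124,0.0,0.0,0.0,0.05],[-0.019,0.129,0.0,0.0,0.0,0.05],[0.002,0.13,0.0,0.0,0.0,0.05],[0.022,0.128,0.0,0.0,0.0,0.05],[0.042,0.123,0.0,0.0,0.0,0.05],[0.061,0.115,-0.001,0.0,0.0,0.05]]]
```

Emit:
drive_tool(
  series=[
    [[0.17,0,0,0,0,0],[0.17,0,0,0,0,0],[0,0,-0.26,0,0,0],[0,0,-0.26,0,0,0],[0,0,-0.26,0,0,0],[0,0,-0.26,0,0,0],[0,0,-0.26,0,0,0],[-0.104,0.078,0,0,0,0.05],[-0.091,0.093,0,0,0,0.05],[-0.075,0.106,0,0,0,0.05],[-0.058,0.117,0,0,0,0.05],[-0.039,0.124,0,0,0,0.05],[-0.019,0.129,0,0,0,0.05],[0.002,0.13,0,0,0,0.05],[0.022,0.128,0,0,0,0.05],[0.042,0.123,0,0,0,0.05],[0.061,0.115,0,0,0,0.05],[0,0,0,0,0,0]],
  ],
)

```text
clock: 23.0
tcp_pos: [0.5299, 0.0023, 0.1608]
orientation: [-0.0, -0.001, 1.0, 0.0]
wrist_force: [-0.5, -0.1, 0.5]
finger_gap: 0.0448
grip_force: 0.0
```

```bash
python3 - <<'E'
from plan import *
print(env.get_state()["tcp_pos"])
p=look([.628,0,0])
plan([(.53,p[1],.02,180,6),(.53,p[1],-.0145,180,3)])
E
```

```text
[0.52985959 0.00228132 0.16077713]
stand [6.283e-01 1.000e-04 1.920e-02] 0.462 [[0.6283, 0.0001, 0.0192], [0.6283, 0.0001, 0.0192]]
9
[[[0.001,-0.002,0.195,0.0,0.0,0.0],[0.001,-0.002,0.195,0.0,0.0,0.0],[0.001,-0.002,0.196,0.0,0.0,0.0],[0.002,-0.002,0.195,0.0,0.0,0.0],[0.001,-0.002,0.196,0.0,0.0,0.0],[0.002,-0.001,0.195,0.0,0.0,0.0],[0.0,0.0,0.096,0.0,0.0,0.0],[0.0,0.0,0.096,0.0,0.0,0.0],[0.0,0.0,0.096,0.0,0.0,0.0]]]
```

Emit:
drive_tool(
  series=[
    [[0,0,0.19,0,0,0],[0,0,0.19,0,0,0],[0,0,0.19,0,0,0],[0,0,0.19,0,0,0],[0,0,0.19,0,0,0],[0,0,0.19,0,0,0],[0,0,0.16,0,0,0],[-0.06,0,0,0,0,0],[-0.06,0,0,0,0,0],[-0.06,0,0,0,0,0],[-0.06,0,0,0,0,0],[-0.05,0,0,0,0,0],[-0.03,0,0,0,0,0],[-0.03,0,0,0,0,0],[-0.03,0,0,0,0,0],[0,0,0,0,0,0]],
  ],
)

```text
clock: 25.2
tcp_pos: [0.5733, 0.0022, 0.0041]
orientation: [-0.002, 0.001, 1.0, -0.0]
wrist_force: [-5.5, -0.9, 3.0]
finger_gap: 0.0447
grip_force: 2.7
```

Emit:
drive_tool(
  series=[
    [[-0.02,0,0,0,0,0],[-0.02,0,0,0,0,0],[0,0,0,0,0,0]],
  ],
)

```text
clock: 25.58
tcp_pos: [0.5779, 0.0022, 0.0041]
orientation: [-0.003, 0.001, 1.0, -0.0]
wrist_force: [-5.9, -0.1, 3.5]
finger_gap: 0.0447
grip_force: 2.9
```

Emit:
drive_tool(
  series=[
    [[-0.02,0,0,0,0,0],[-0.015,0,0,0,0,0],[0,0,0,0,0,0]],
  ],
)

```text
clock: 25.95
tcp_pos: [0.581, 0.0023, 0.004]
orientation: [-0.004, 0.001, 1.0, -0.0]
wrist_force: [-8.5, -1.1, 6.4]
finger_gap: 0.0446
grip_force: 4.2
```

Emit:
drive_tool(
  series=[
    [[-0.02,0,0,0,0,0],[0,0,0,0,0,0]],
  ],
)

```text
clock: 26.2
tcp_pos: [0.581, 0.0024, 0.0037]
orientation: [-0.006, 0.001, 1.0, -0.0]
wrist_force: [-13.6, -1.5, 9.1]
finger_gap: 0.0447
grip_force: 6.9
```

The tool has stalled and the force rises to 13.6 N, so the stand is against the long bar. I back off, rise clear and check.

Emit:
drive_tool(
  series=[
    [[0.1,0,0,0,0,0],[0.2,0,0,0,0,0],[0.2,0,0,0,0,0],[0,0,-0.3,0,0,0],[0,0,-0.4,0,0,0],[0.3,0,-0.4,0,0,0],[0.3,0,-0.3,0,0,0],[0,0,0,0,0,0]],
  ],
)

```text
clock: 27.2
tcp_pos: [0.4554, 0.0023, 0.1757]
orientation: [0.003, 0.001, 1.0, -0.0]
wrist_force: [1.1, 0.2, -0.4]
finger_gap: 0.0448
grip_force: 0.0
```

```bash
python3 - <<'E'
from plan import *
print(env.get_state()["tcp_pos"])
p=look([.635,0.001,0])
c=cam("wrist");im=snap("wrist")
u,v=proj(c,[[.65,0,.02]])[0].astype(int);print(u,v)
cv2.imwrite("pics/w3.png",cv2.resize(im[max(0,v-90):v+70,max(0,u-130):u+130,::-1],None,fx=3,fy=3,interpolation=cv2.INTER_CUBIC))
E
```

```text
[0.45544973 0.00228536 0.17569894]
stand [ 0.6355  0.0031 -0.0038] 0.893 [[0.6293, 0.004, 0.0076], [0.6363, 0.0005, -0.0013]]
318 322
```

View pics/w3.png

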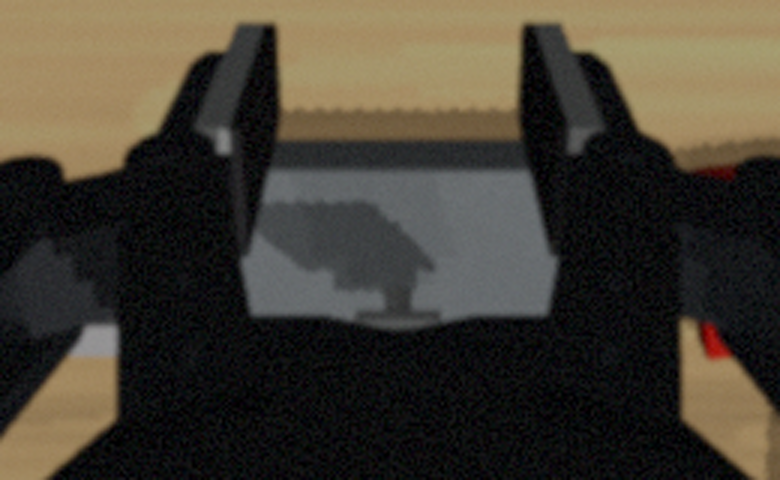

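```bash
python3 - <<'E'
from plan import *
o=[]
for k,(x,y) in(("scene",(280,195)),("side",(225,150))):
    im=snap(k); c=cam(k)
    r=pick("stand",k,proj(c,[[.635,0,.03]])[0])
    cr=render(c,"corner",CP); rs=cv2.resize(r.astype(np.uint8),None,fx=S,fy=S,interpolation=0)>0
    best=min(((( (render(c,"stand",[a,b,t])&~cr)^(rs&~cr)).sum(),a,b,t) for a in np.arange(.625,.645,.002) for b in np.arange(-.008,.012,.002) for t in(-.06,-.03,0,.03,.06)))
    print(k,best)
    o.append(cv2.resize(im[y:y+75,x:x+130,::-1],(520*3//2//1,450*2//3),interpolation=cv2.INTER_CUBIC))
cv2.imwrite("pics/fin.png",np.vstack(o))
E
```

```text
scene (np.int64(916), np.float64(0.639), np.float64(0.006), 0)
side (np.int64(824), np.float64(0.637), np.float64(0.004), 0.03)
```

View pics/fin.png

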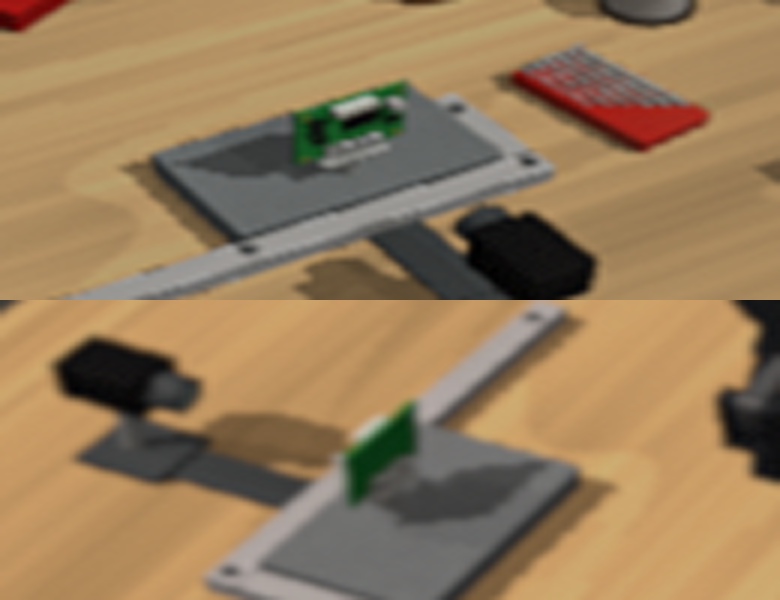

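Both views show the base edge lying along the long bar and its end against the short bar, with no visible gap. The fits agree within their error of a few millimetres, and the fingers are clear.

```bash
python3 -c "
from h import *
print(order.hand_in(), env.get_state()['clock'])"
```

```text
the job is handed in; nothing more can be done
the job is handed in; nothing more can be done
```

I slid the grey board stand into the corner stop and handed the job in at about 28 s: the final camera views show it against both bars with the fingers clear, and the hand-in call returned no verdict.

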